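# Hook up the shoehorn and hang it on the rail

### The job

Take the steel S-hook off the rail, gently feel its lower tip through the small hole in the handle of the folding shoehorn standing in the white silicone stand, draw the shoehorn up out of the stand on the hook, and hang hook and shoehorn together on the rail. The shoehorn is thin and sticky with polish: never take it in the gripper and never push or pull on it hard with the hook. Leave the other things where they are, and at the end the shoehorn hangs still and clear of the sill.

Things in the scene. Friction and masses are not known exactly. Their poses are not given: they have to be found in the camera images.
- shook_grip (a point): Loose steel S-hook, 70 g, hanging square across the rail, lower tip towards the robot. This point: middle of its upper bend, 10 mm below the bend's inside; hold it here, closing along its x over the two upright legs (30 mm outside; flat bar 12 x 4 mm), the rail between the fingers. x: where the lower tip points; z up. To free or hang it: 34 mm up (rail below the fingertips), then 45 mm along +x clears the rail.
- shook_tip (a point): Centre of the 5 mm round tip of the hook's lower limb, 14 mm to +x and 67 mm below shook_grip (same axes). The limb is 5 mm round bar in the hook's x-z plane; from the tip its centre line falls at about 37 degrees to (8, -71.5) mm from the grip point, then to its lowest point (0, -74), then rises to (-9, -71.5) and (-13, -63). The free leg of the upper bend is on -x and ends 8 mm below the grip point; the other runs down to z = -36 and slants to (-11, -52).
- horn_rivet (a point): Folding metal shoehorn, about 0.15 kg, standing in the slot of the white stand. This point: the rivet, 86 mm above the blade's toe. z up the blade, x square to it (away from its hollow side), y across. The handle, a flat plate 2.5 mm thick whose middle plane lies 3 mm to -x, goes up from the rivet: 24 mm wide, 42 mm over its last 26 mm (it ends 84 mm up); a 12 mm round hole (axis x) is centred 72 mm up.
- shoehorn: The same shoehorn; origin at the middle of its toe. The rivet is stiff (about 5 N at the hole turns it) and leaves the handle folded about x by up to 0.3 rad to either side. That angle is NOT in the readings: the hole lies on a 72 mm arc about the rivet, up to 22 mm left or right of straight, and must be seen or felt. Over 10 N between hook and shoehorn spoils the thin handle.
- stand: White hard-silicone shoe stand fixed to the sill, base 130 x 90 x 14 mm, block 60 mm high whose slot (42 mm deep) holds the toe at x = 20 mm. Origin under its middle, axes as the shoehorn's; +x points towards the robot. A soft lip grips the blade: pushed 5 mm to +x at the hole the handle pushes back with 2 to 3 N; sideways it rocks about 5 mm at 1 to 2 N; drawing it out upward takes 2 to 5 N.
- rail_mid (a point): Fixed steel rail on two posts, to the left or right of the stand: straight round bar 10 mm thick, 260 mm long, 300 mm above the sill, a post at each end. This point: middle of the bar on its centre line; y along the bar, x square to it, z up.
- rail: The same rail; origin on the sill below the middle of the bar, axes as for rail_mid.
- jar: Bystander: clear glass jar with a red twist cap, 72 mm across, 100 mm high; origin under its middle.
- suede_brush: Bystander: wooden suede brush with brass-coloured bristles upward, 105 x 42 x 34 mm; origin under its middle.
- shoe_brush: Bystander: dark wooden shoe brush with black bristles upward, 150 x 50 x 34 mm; origin under its middle.
- heel_guard: Bystander: blue plastic U-shaped heel guard, about 60 x 60 mm, 34 mm high, lying near and under the rail; origin under its middle.
- polish_tin: Bystander: round flat shoe-polish tin, 76 mm across, 25 mm high, behind the stand; origin under its middle.
- mug: Bystander: white mug, 80 mm across, 90 mm high; origin under its middle.
- whitener: Bystander: grey plastic bottle of shoe whitener, 52 mm across, 130 mm high; origin under its middle.
Not all that is in view belongs to the job. Leave any orange look-alike of the part that bears shook_grip alone.

How it is judged:
By the outcome, as a careful person would: the job done as asked, in the order asked, and still so for the second after the job is handed in, with the robot touching nothing.
It also fails if it takes over 72 s, if anything falls off the work surface, if the arm or the gripper's body presses on something with over 40 N, if the wrist force passes 120 N, or if a joint passes its speed limit or range.

### The arm

A 7-joint arm with a two-finger parallel gripper is mounted at the origin on the work surface. World frame = base frame: x ahead of the robot, y to its left, z up, the work surface at z = 0. Lengths are in m, angles in rad, forces in N, time in s.
With the tool pointing down it reaches from about 0.425 to 0.925 m from the base axis. Payload 6.8 kg.
Tool frame: the origin (TCP) lies midway between the tips of the shut fingers; the grasp point (between the pads) lies behind it (grip_point_offset is the y of the grasp point in the tool frame, in m); y points along the fingers, z is the direction in which the jaws open and shut, and the axes are right-handed (so a half turn about y gives the same grasp; the last joint's range is limited). The gripper opens to 88 mm and grips with 3 to 60 N. Pads are 20 mm wide; open, the fingers measure 115 mm over their backs; the gripper's body (75 mm by 178 mm) begins 61 mm behind the grasp point.
Start: joints at [-1.254, 0.477, 0.022, 1.555, -0.011, 1.109, -0.083], TCP at [0.278, 0.615, 0.223] pointing down, gripper open.
Joint ranges: [-2.96, 2.96], [-0.34, 2.1], [-1.41, 1.46], [0.24, 2.44], [-1.37, 4.51], [0.17, 1.92], [-2.96, 2.96]. Speed limits (rad/s): [2.39, 2.39, 3.14, 3.14, 3.14, 3.14, 3.14].

### API

Orientations are given as a unit quaternion [x, y, z, w].
In Python, from workcell import move_ptp, movel, movej, set_gripper, sleep, solve_ik, capture, calibration, Unreachable, close_job, look_for, silhouettes, read_clock, read_q, read_joint_vel, read_effort, read_tool_pos, read_tool_rot, read_force, read_ft_torque, read_width, grip_point_offset gives the robot as it stands. Calls block until the motion is done:
- move_ptp(position, orientation): joint-space move of the TCP to a pose.
- movel(position, frame=None, feed=0.15): straight line of the TCP; frame=None keeps the orientation; feed is the mean speed in m/s.
- movej(angles): joint-space move.
- set_gripper(opening, newtons=None): finger opening in m; newtons is the grip in N (None keeps the last); returns when the fingers have stopped.
- sleep(seconds).
- solve_ik(position, orientation): joint angles nearest the present ones, or None.
- capture(name): name is "scene" or "top" or "wrist"; returns (picture, depth): 420x560x3 uint8, red, green, blue; 420x560 float32, m along the optical axis (not along the pixel's ray), 0 where there is no reading.
- calibration(name): a dict with "fov_y" (degrees; the focal length in pixels is half the picture's height over the tangent of half this angle, whatever the lens; pixels are square), "cx", "cy" (the principal point, pixels), "world_to_cam" (4x4, takes a point from world to camera coordinates); the wrist camera has in their place "tool_from_camera" (4x4, takes a point from camera to tool coordinates, whose origin is the TCP and whose axes are the tool frame's). Camera axes: x right, y up, looking along -z (the intrinsics and any distortion apply to the point x, -y, -z); pixel columns grow to the right and rows downward; lengths in m; the calibration is good to about 2 mm. A picture is of the moment at which its call begins: read the wrist's pose just before it. calibration takes no time and is no camera call.
A pose or a line that the arm cannot do raises Unreachable and nothing moves.
- close_job(): hands the job in, once; it reports no verdict.
Trained networks look in the newest picture that a camera, given by its name, has taken for a name from the list of things; names that differ only in an ending like _2 or _b are one class to them, and where a whole thing is asked for, a point or a joint stands for the part that bears it (a point fixed in the world has none). Each returns a list of dicts, best first, with "p" (0 to 1); they miss things now and then, are a little off and sometimes report something else, mostly with a low value. They report only what shows in the picture. A call takes as long as a camera call. They do not tell look-alikes from the thing itself.
- look_for(label, camera): "position" ([x, y, z] in m, in the coordinates of the camera as it stood for that picture, good to about 4 mm: the middle of the surface that is visible of it).
- silhouettes(label, camera): "pixels" (420x560 bool, what is visible of it).
Readings, each from a call of its own:
- read_clock(): time.
- read_q(): joint angles.
- read_joint_vel(): joint speeds.
- read_effort(): joint torques, N m.
- read_tool_pos(): TCP position.
- read_tool_rot(): TCP orientation.
- read_force(): force on the tool from outside, world axes, zero at the start.
- read_ft_torque(): the same for the moment, N m.
- read_width(): finger opening in m.
Only numpy, scipy, OpenCV 4.12 (cv2) and the standard library are available. Lean on these libraries where they do the work, as an engineer would, in place of code of your own. Each camera call takes 0.05 s, during which the arm holds its last target.

## Working session

There is one attempt and no reset: what is moved stays moved. The work goes in short steps, each a Python script; the robot and the scene stay as the last script left them, time stands still between calls to the robot, and variables do not carry over. Pictures are saved under pics/ and viewed, and the job is handed in when it is done.

```bash
ls; mkdir -p pics; cat > h.py <<'E'
import numpy as np, cv2
from workcell import *
from scipy.spatial.transform import Rotation as R
def save(n,im): cv2.imwrite('pics/'+n+'.png',cv2.cvtColor(im,cv2.COLOR_RGB2BGR))
E
python3 - <<'E'
from h import *
print(read_clock(),read_tool_pos(),read_tool_rot(),grip_point_offset() if callable(grip_point_offset) else grip_point_offset)
for n in ['scene','top','wrist']:
    im,d=capture(n); save(n+'0',im); np.savez('/tmp/%s0.npz'%n,im=im,d=d)
    print(n,calibration(n))
for n in ['scene','top']:
    c=calibration(n)
    for l in ['shook_grip','shook_tip','horn_rivet','shoehorn','stand','rail_mid','rail','jar','heel_guard','mug','whitener']:
        r=look_for(l,n)
        for x in r[:3]:
            p=np.linalg.inv(c['world_to_cam'])@np.append(x['position'],1)
            print(n,l,round(x['p'],2),p[:3].round(3))
print(read_clock())
E
```

```text
pics
0.0 [0.27797777 0.61445942 0.22171935] [ 0.69183577 -0.14912542  0.14897224 -0.69060274] -0.0187
scene {'fov_y': 57.29252572269384, 'cx': 278.9654608394018, 'cy': 203.8563647635195, 'world_to_cam': array([[-0.39792481,  0.91741659, -0.00162435,  0.20982062],
       [-0.52156181, -0.22476749,  0.82307524,  0.12694089],
       [ 0.75473778,  0.32836926,  0.56793002, -1.49757918],
       [ 0.        ,  0.        ,  0.        ,  1.        ]])}
top {'fov_y': 48.03269631991535, 'cx': 285.8312964368998, 'cy': 207.64194557942722, 'world_to_cam': array([[-0.0171638 , -0.99971903,  0.01634834, -0.00856187],
       [ 0.99407375, -0.0153069 ,  0.10762467, -0.55210042],
       [-0.10734419,  0.0180987 ,  0.99405717, -1.36256254],
       [ 0.        ,  0.        ,  0.        ,  1.        ]])}
wrist {'fov_y': 71.88316375224866, 'cx': 277.7506020695119, 'cy': 209.55649566947966, 'tool_from_camera': array([[-2.04778292e-04, -9.63934460e-01, -2.66139653e-01,
        -7.19962012e-02],
       [ 1.33326960e-05,  2.66139656e-01, -9.63934481e-01,
        -1.62447846e-01],
       [ 9.99999979e-01, -2.0
[... 780 characters left out ...]
ene whitener 0.89 [ 0.711 -0.412  0.071]
scene whitener 0.55 [0.669 0.393 0.029]
scene whitener 0.24 [ 0.593 -0.149  0.027]
top shook_grip 0.58 [0.578 0.111 0.304]
top shook_tip 0.5 [0.76  0.107 0.009]
top shook_tip 0.45 [ 0.567 -0.139  0.138]
top horn_rivet 0.54 [0.648 0.4   0.028]
top horn_rivet 0.51 [ 0.563 -0.142  0.141]
top shoehorn 0.63 [ 0.563 -0.139  0.14 ]
top stand 0.65 [0.334 0.42  0.038]
top stand 0.6 [ 0.575 -0.154  0.02 ]
top rail_mid 0.74 [0.578 0.174 0.008]
top rail 0.63 [0.579 0.174 0.005]
top rail 0.49 [0.437 0.048 0.02 ]
top jar 0.62 [ 0.756 -0.032  0.101]
top heel_guard 0.63 [0.615 0.161 0.01 ]
top mug 0.98 [0.333 0.419 0.038]
top whitener 0.92 [ 0.692 -0.412  0.085]
1.25
```

View pics/scene0.png

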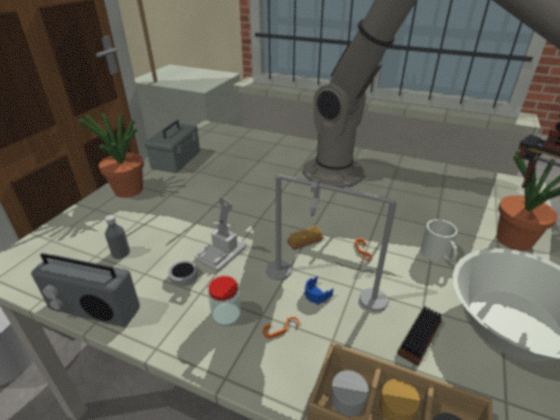

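View pics/top0.png

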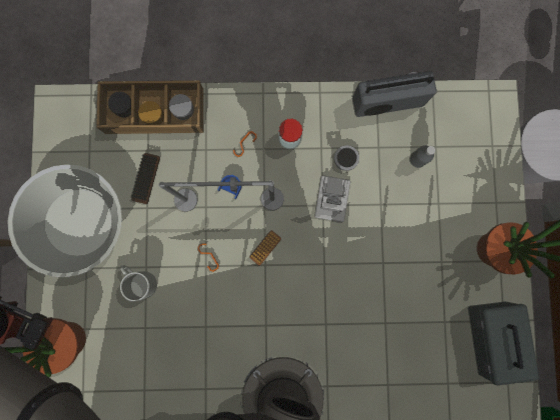

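View pics/wrist0.png

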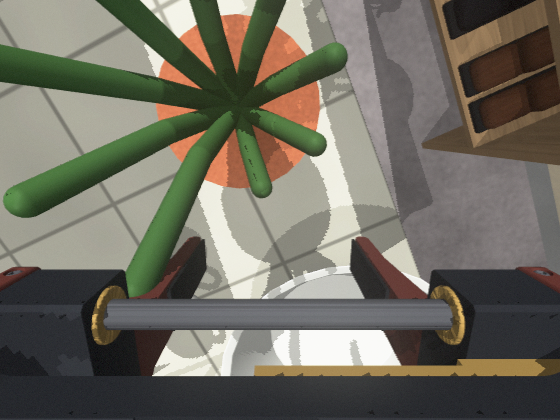

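```bash
cat >> h.py <<'E'
def cloud(n,d,c=None):
    c=c or calibration(n); f=210/np.tan(np.radians(c['fov_y'])/2)
    v,u=np.mgrid[0:420,0:560]
    P=np.stack([(u-c['cx'])/f*d,-(v-c['cy'])/f*d,-d],-1)
    if 'world_to_cam' in c: M=np.linalg.inv(c['world_to_cam'])
    else: M=c['T']@c['tool_from_camera']
    P=P@M[:3,:3].T+M[:3,3]; P[d==0]=np.nan
    return P
def up(im,x0,y0,x1,y1,k): return cv2.resize(im[y0:y1,x0:x1],None,fx=k,fy=k,interpolation=cv2.INTER_CUBIC)
E
python3 - <<'E'
from h import *
for n in ['top','scene']:
    z=np.load('/tmp/%s0.npz'%n); P=cloud(n,z['d'])
    m=(P[...,2]>.285)&(P[...,2]<.33)&(P[...,1]>-.0)&(P[...,1]<.36)&(P[...,0]>.5)&(P[...,0]<.7)
    q=P[m]; q=q[np.argsort(q[:,1])]; print(n,len(q)); print(q[::max(1,len(q)//25)].round(3).tolist())
    m=(P[...,2]>.05)&(P[...,2]<.3)&(P[...,1]>-.22)&(P[...,1]<-.08)&(P[...,0]>.45)&(P[...,0]<.7)
    q=P[m]; q=q[np.argsort(q[:,2])]; print(n,'horn',len(q)); print(q[::max(1,len(q)//40)].round(3).tolist())
    # floor check
    fl=P[(abs(P[...,2])<.03)&(P[...,0]>.4)&(P[...,0]<.8)&(abs(P[...,1])<.3)]; print('floor med',np.median(fl[:,2]))
    m=(P[...,2]>.2)&(P[...,2]<.33)&(abs(P[...,1]-.112)<.03)&(abs(P[...,0]-.58)<.05)
    q=P[m]; q=q[np.argsort(q[:,2])]; print('hook',q[::max(1,len(q)//25)].round(3).tolist())
z=np.load('/tmp/scene0.npz')['im']; save('sc_a',up(z,190,160,420,320,3))
z=np.load('/tmp/top0.npz')['im']; save('top_a',up(z,150,130,370,270,3))
E
```

```text
top 550
[[0.587, 0.019, 0.302], [0.587, 0.026, 0.303], [0.584, 0.038, 0.306], [0.588, 0.05, 0.301], [0.582, 0.064, 0.306], [0.588, 0.074, 0.3], [0.582, 0.086, 0.306], [0.583, 0.096, 0.302], [0.586, 0.107, 0.303], [0.585, 0.112, 0.308], [0.584, 0.116, 0.314], [0.578, 0.119, 0.307], [0.578, 0.131, 0.305], [0.586, 0.143, 0.302], [0.586, 0.157, 0.304], [0.58, 0.17, 0.299], [0.582, 0.183, 0.306], [0.587, 0.196, 0.301], [0.582, 0.209, 0.305], [0.582, 0.223, 0.305], [0.58, 0.236, 0.302], [0.587, 0.249, 0.305], [0.58, 0.261, 0.305], [0.586, 0.271, 0.303], [0.579, 0.281, 0.301]]
top horn 319
[[0.573, -0.144, 0.051], [0.56, -0.175, 0.054], [0.558, -0.122, 0.055], [0.558, -0.163, 0.056], [0.554, -0.172, 0.056], [0.561, -0.137, 0.056], [0.584, -0.126, 0.057], [0.557, -0.183, 0.058], [0.549, -0.151, 0.058], [0.545, -0.168, 0.058], [0.545, -0.177, 0.058], [0.566, -0.186, 0.059], [0.551, -0.171, 0.059], [0.552, -0.136, 0.059], [0.58, -0.172, 0.06], [0.575, -0.134, 0.06], [0.566, -0.137, 0.06], [0.554, -0.18, 0.061], [0.551, -0.154, 0.061], [0.574, -0.186, 0.061], [0.565, -0.183, 0.061], [0.548, -0.
[... 2753 characters left out ...]
77], [0.568, -0.149, 0.18], [0.57, -0.135, 0.185]]
floor med 0.00041761994748434894
hook [[0.59, 0.113, 0.222], [0.598, 0.113, 0.227], [0.601, 0.111, 0.24], [0.591, 0.105, 0.246], [0.597, 0.112, 0.249], [0.59, 0.107, 0.251], [0.585, 0.108, 0.254], [0.58, 0.106, 0.256], [0.574, 0.106, 0.26], [0.572, 0.105, 0.265], [0.574, 0.117, 0.271], [0.573, 0.114, 0.281], [0.598, 0.113, 0.29], [0.599, 0.108, 0.295], [0.586, 0.117, 0.297], [0.598, 0.105, 0.298], [0.589, 0.09, 0.3], [0.588, 0.141, 0.301], [0.587, 0.136, 0.302], [0.586, 0.087, 0.303], [0.582, 0.099, 0.303], [0.594, 0.117, 0.304], [0.584, 0.088, 0.305], [0.588, 0.136, 0.305], [0.595, 0.106, 0.307], [0.58, 0.115, 0.309], [0.589, 0.109, 0.309]]
```

View pics/sc_a.png

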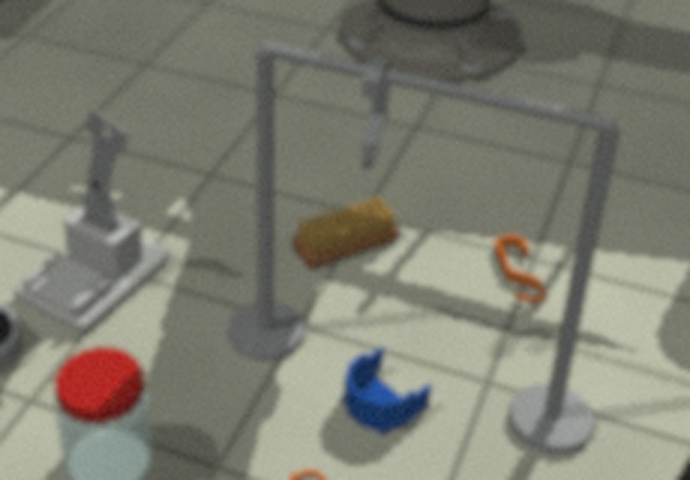

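View pics/top_a.png

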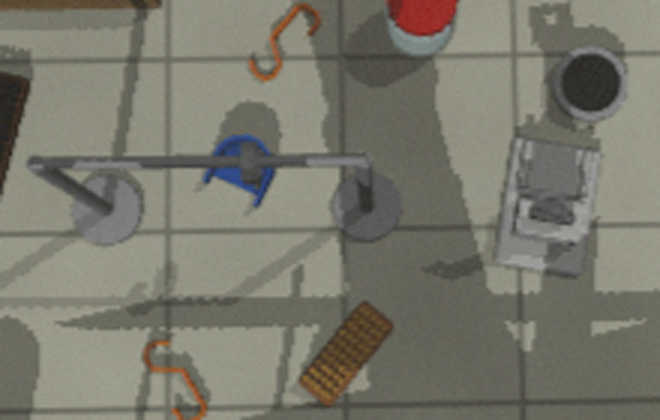

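```bash
cat >> h.py <<'E'
def viewpose(tgt,a,dist):
    a=np.radians(a);c,s=np.cos(a),np.sin(a)
    Rm=np.array([[-c,0,-s],[s*1.0,0,-c],[0,-1,0]]).T  # placeholder
    X=np.array([-c,0,-s]);Y=np.array([s,0,-c]);Z=np.cross(X,Y)
    Rm=np.stack([X,Y,Z],1)
    C=calibration('wrist')['tool_from_camera']
    d=Rm@(-C[:3,2]); cam=np.array(tgt)-dist*d
    return cam-Rm@C[:3,3], R.from_matrix(Rm).as_quat()
def wcap(name):
    p=np.array(read_tool_pos());q=read_tool_rot()
    im,d=capture('wrist'); c=dict(calibration('wrist')); T=np.eye(4);T[:3,:3]=R.from_quat(q).as_matrix();T[:3,3]=p;c['T']=T
    save(name,im); np.savez('/tmp/%s.npz'%name,im=im,d=d,T=T)
    return im,d,c
E
python3 - <<'E'
from h import *
for t in ([.584,.112,.27],[.565,-.14,.165]):
  for a in (40,50,60,70,80):
    for D in (.24,.3):
      p,q=viewpose(t,a,D); s=solve_ik(p,q); print(a,D,p.round(3),None if s is None else np.round(s,2))
def down(zx):
    Z=np.array(zx,float);Y=np.array([0,0,-1.]);return R.from_matrix(np.stack([np.cross(Y,Z),Y,Z],1)).as_quat()
for z in ([1,0,0],[-1,0,0]):
  for p in ([.584,.112,.276],[.49,.112,.31],[.62,-.14,.3]): print(z,p,np.round(solve_ik(p,down(z)) if solve_ik(p,down(z)) is not None else 0,2))
E
```

```text
40 0.24 [0.533 0.113 0.318] [-0.12 -0.11 -0.36  2.24  0.65  0.46 -2.58]
40 0.3 [0.509 0.113 0.372] [-0.26 -0.22 -0.25  2.2   0.5   0.6  -2.43]
50 0.24 [0.526 0.113 0.308] None
50 0.3 [0.492 0.113 0.357] [ 0.28 -0.31 -0.74  2.34  0.64  0.3  -2.62]
60 0.24 [0.52  0.113 0.297] None
60 0.3 [0.478 0.113 0.34 ] None
70 0.24 [0.516 0.113 0.286] None
70 0.3 [0.468 0.113 0.321] None
80 0.24 [0.515 0.113 0.274] None
80 0.3 [0.461 0.113 0.3  ] None
40 0.24 [ 0.514 -0.139  0.213] None
40 0.3 [ 0.49  -0.139  0.267] [-0.55 -0.25  0.72  2.41  0.13  0.23 -1.47]
50 0.24 [ 0.507 -0.139  0.203] None
50 0.3 [ 0.473 -0.139  0.252] None
60 0.24 [ 0.501 -0.139  0.192] None
60 0.3 [ 0.459 -0.139  0.235] None
70 0.24 [ 0.497 -0.139  0.181] None
70 0.3 [ 0.449 -0.139  0.216] None
80 0.24 [ 0.496 -0.139  0.169] None
80 0.3 [ 0.442 -0.139  0.195] None
[1, 0, 0] [0.584, 0.112, 0.276] [-0.72  0.32  0.55  1.72 -0.18  1.15 -0.12]
[1, 0, 0] [0.49, 0.112, 0.31] [-0.82  0.11  0.51  1.87 -0.06  1.18 -0.28]
[1, 0, 0] [0.62, -0.14, 0.3] [-0.43  0.43  0.77  1.6  -0.31  1.24  0.41]
[-1, 0, 0] [0.584, 0.112, 0.276] [-0.27  0.3  -0.03  1.69  0.01  1.15  2.84]
[-1, 0, 0] [0.49, 0.112, 0.31] [-0.41  0.11  0.06  1.85 -0.01  1.18  2.8 ]
[-1, 0, 0] [0.62, -0.14, 0.3] [-0.66  0.66  1.28  1.61 -0.64  1.36 -2.44]
```

```bash
cat >> h.py <<'E'
def viewpose2(tgt,a,dist,yaw=0):
    a=np.radians(a);c,s=np.cos(a),np.sin(a)
    X=np.array([c,0,s]);Y=np.array([s,0,-c]);Z=np.cross(X,Y)
    Rm=R.from_euler('z',yaw,degrees=True).as_matrix()@np.stack([X,Y,Z],1)
    C=calibration('wrist')['tool_from_camera']
    d=Rm@(-C[:3,2]); cam=np.array(tgt)-dist*d
    return cam-Rm@C[:3,3], R.from_matrix(Rm).as_quat()
def down(zx):
    Z=np.array(zx,float);Z/=np.linalg.norm(Z);Y=np.array([0,0,-1.]);return R.from_matrix(np.stack([np.cross(Y,Z),Y,Z],1)).as_quat()
E
python3 - <<'E'
from h import *
for t in ([.584,.112,.27],[.565,-.14,.165]):
  for a in (20,30,40,50):
    for D in (.24,.28):
     for yaw in (-30,0,30):
      p,q=viewpose2(t,a,D,yaw); s=solve_ik(p,q); print(a,D,yaw,p.round(3),None if s is None else np.round(s,2))
E
```

```text
20 0.24 -30 [0.57  0.119 0.338] [-0.85  0.1   0.4   1.86  0.29  1.01  0.46]
20 0.24 0 [0.568 0.111 0.338] [-0.79  0.03  0.43  1.93  0.15  0.87  1.13]
20 0.24 30 [0.57  0.104 0.338] [-0.7   0.04  0.49  1.92 -0.16  0.86  1.97]
20 0.28 -30 [0.55  0.131 0.37 ] [-0.9   0.05  0.39  1.84  0.32  1.1   0.42]
20 0.28 0 [0.545 0.111 0.37 ] [-0.84 -0.05  0.44  1.92  0.19  0.95  1.08]
20 0.28 30 [0.55  0.092 0.37 ] [-0.78 -0.04  0.55  1.91 -0.1   0.93  1.92]
30 0.24 -30 [0.56  0.125 0.334] [-1.    0.05  0.41  1.98  0.56  0.95  0.17]
30 0.24 0 [0.557 0.111 0.334] [-0.92 -0.09  0.46  2.09  0.41  0.69  0.86]
30 0.24 30 [0.561 0.098 0.334] [-1.07 -0.12  0.84  2.09 -0.1   0.64  1.95]
30 0.28 -30 [0.535 0.139 0.362] [-1.05 -0.01  0.39  1.96  0.57  1.05  0.14]
30 0.28 0 [0.528 0.111 0.362] [-0.97 -0.18  0.44  2.09  0.47  0.8   0.8 ]
30 0.28 30 [0.536 0.084 0.362] [-1.09 -0.25  0.79  2.09  0.07  0.72  1.79]
40 0.24 -30 [0.551 0.131 0.328] [-1.14  0.03  0.43  2.09  0.82  0.95 -0.14]
40 0.24 0 [0.546 0.111 0.328] [-1.   -0.17  0.44  2.25  0.82  0.58  0.44]
40 0.24 30 [0.551 0.092 0.328] [-1.25 -0.33  0.95 
[... 1676 characters left out ...]
2  0.01  0.7   2.4   1.23  0.42 -0.15]
40 0.24 0 [ 0.527 -0.141  0.223] None
40 0.24 30 [ 0.532 -0.16   0.223] [-0.37  0.32  1.07  2.22 -1.3   0.96 -2.63]
40 0.28 -30 [ 0.503 -0.105  0.246] [-0.89 -0.14  0.65  2.42  1.16  0.59 -0.1 ]
40 0.28 0 [ 0.494 -0.141  0.246] [-0.28 -0.13  0.52  2.42 -0.61  0.18  2.4 ]
40 0.28 30 [ 0.504 -0.176  0.246] [-0.49  0.34  1.31  2.23 -1.25  1.08 -2.61]
50 0.24 -30 [ 0.524 -0.117  0.216] None
50 0.24 0 [ 0.517 -0.141  0.216] None
50 0.24 30 [ 0.524 -0.164  0.216] [ 0.78  0.26 -0.18  2.24 -1.36  0.75 -2.46]
50 0.28 -30 [ 0.492 -0.099  0.232] None
50 0.28 0 [ 0.481 -0.141  0.232] None
50 0.28 30 [ 0.493 -0.182  0.232] [ 0.33  0.22  0.43  2.28 -1.35  0.94 -2.43]
```

```bash
python3 - <<'E'
from h import *
p,q=viewpose2([.584,.112,.265],30,.28,-30); move_ptp(p,q); print(read_clock()); wcap('w_hook')
p,q=viewpose2([.565,-.14,.16],30,.28,-30); 
move_ptp(p+[0,0,.06],q) if solve_ik(p+[0,0,.06],q) is not None else print('skip')
move_ptp(p,q); print(read_clock()); wcap('w_horn'); print(read_clock(),read_force())
E
```

```text
3.225
4.6333
4.6833 [ 0.92659199  0.81209399 -0.31024792]
```

View pics/w_hook.png

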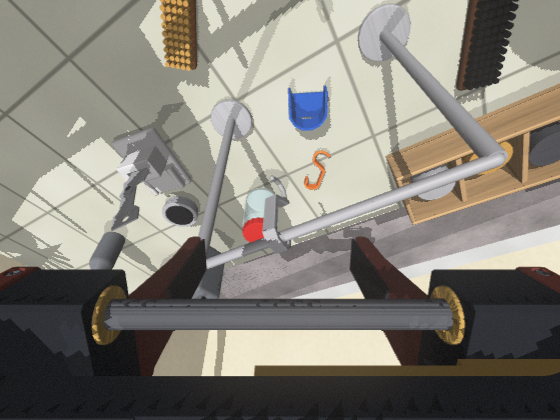

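View pics/w_horn.png

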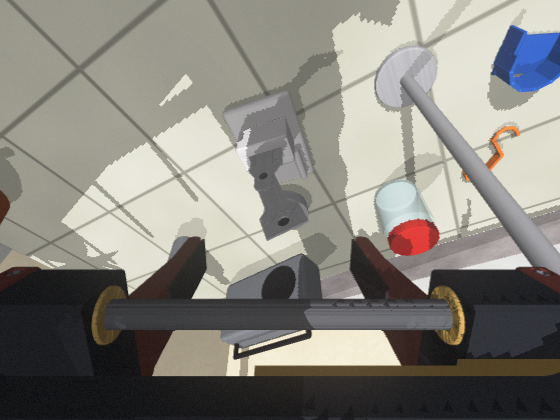

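```bash
python3 - <<'E'
from h import *
z=np.load('/tmp/w_horn.npz'); save('wh_a',cv2.rotate(up(z['im'],210,80,340,260,4),cv2.ROTATE_180)[:600])
z2=np.load('/tmp/w_hook.npz'); save('wk_a',up(z2['im'],200,170,330,260,6))
c=dict(calibration('wrist'));c['T']=z['T'];P=cloud('wrist',z['d'],c)
for r in range(150,245,6): print(r,[(u,)+tuple((P[r,u]*1000).round(0).tolist()) for u in range(240,315,8)])
E
```

```text
150 [(240, 541.0, -178.0, 60.0), (248, 546.0, -170.0, 60.0), (256, 551.0, -162.0, 59.0), (264, 555.0, -153.0, 61.0), (272, 562.0, -146.0, 58.0), (280, 567.0, -138.0, 57.0), (288, 570.0, -128.0, 61.0), (296, 598.0, -130.0, 23.0), (304, 609.0, -123.0, 13.0), (312, 623.0, -116.0, 1.0)]
156 [(240, 549.0, -184.0, 59.0), (248, 553.0, -175.0, 61.0), (256, 558.0, -166.0, 61.0), (264, 559.0, -155.0, 68.0), (272, 562.0, -146.0, 70.0), (280, 567.0, -138.0, 70.0), (288, 577.0, -132.0, 62.0), (296, 603.0, -133.0, 28.0), (304, 617.0, -127.0, 15.0), (312, 632.0, -120.0, 1.0)]
162 [(240, 589.0, -219.0, -0.0), (248, 561.0, -180.0, 60.0), (256, 557.0, -165.0, 75.0), (264, 559.0, -154.0, 80.0), (272, 562.0, -145.0, 82.0), (280, 565.0, -137.0, 85.0), (288, 585.0, -136.0, 61.0), (296, 612.0, -138.0, 27.0), (304, 627.0, -132.0, 14.0), (312, 642.0, -125.0, 1.0)]
168 [(240, 598.0, -225.0, 0.0), (248, 569.0, -185.0, 60.0), (256, 558.0, -165.0, 86.0), (264, 559.0, -154.0, 91.0), (272, 562.0, -145.0, 93.0), (280, 612.0, -163.0, 25.0), (288, 617.0, -153.0, 26.0), (296, 624.0, -143.0, 25.0), (304, 628.0, -133.0,
[... 2742 characters left out ...]
), (280, 568.0, -139.0, 181.0), (288, 569.0, -131.0, 184.0), (296, 741.0, -204.0, 23.0), (304, 771.0, -202.0, 1.0), (312, 779.0, -189.0, 0.0)]
234 [(240, 727.0, -316.0, 0.0), (248, 736.0, -304.0, -1.0), (256, 742.0, -289.0, 1.0), (264, 564.0, -153.0, 186.0), (272, 566.0, -146.0, 187.0), (280, 569.0, -139.0, 187.0), (288, 773.0, -237.0, 0.0), (296, 781.0, -223.0, -0.0), (304, 787.0, -210.0, 1.0), (312, 795.0, -197.0, 0.0)]
240 [(240, 741.0, -326.0, 1.0), (248, 750.0, -313.0, 1.0), (256, 757.0, -299.0, 1.0), (264, 764.0, -285.0, 1.0), (272, 772.0, -272.0, 2.0), (280, 779.0, -258.0, 2.0), (288, 788.0, -245.0, 1.0), (296, 797.0, -232.0, 0.0), (304, 803.0, -218.0, 1.0), (312, 812.0, -204.0, 1.0)]
```

View pics/wh_a.png

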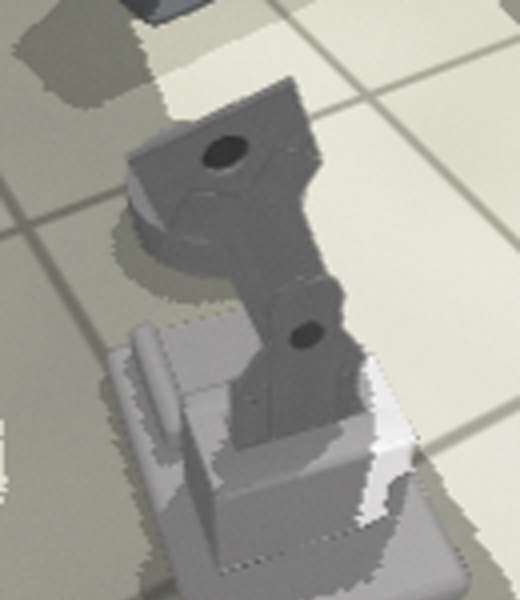

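View pics/wk_a.png

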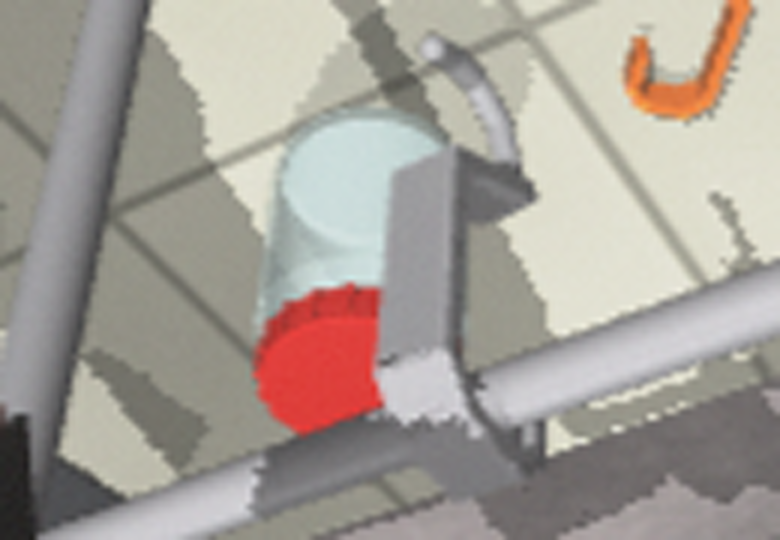

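```bash
python3 - <<'E'
from h import *
z=np.load('/tmp/w_horn.npz');c=dict(calibration('wrist'));c['T']=z['T'];P=cloud('wrist',z['d'],c)
f=210/np.tan(np.radians(c['fov_y'])/2); M=c['T']@c['tool_from_camera']
def ray(u,v): 
    d=M[:3,:3]@np.array([(u-c['cx'])/f,-(v-c['cy'])/f,-1]); return M[:3,3],d
Q=P[190:236,255:312].reshape(-1,3)
m=(Q[:,2]>.128)&(Q[:,2]<.195)&(Q[:,0]<.6); Q=Q[m]
for _ in range(4):
    cen=Q.mean(0);n=np.linalg.svd(Q-cen)[2][2]; n*=-np.sign(n[0]); r=(Q-cen)@n; print('plane',len(Q),cen.round(4),n.round(3),r.std().round(5)); Q=Q[abs(r)<max(2*r.std(),.0008)]
# hole centroid: dark pixels in crop
g=cv2.cvtColor(z['im'],cv2.COLOR_RGB2GRAY)
sub=g[214:230,272:296]; 
d=z['d'][214:230,272:296]; print('far px',[(272+u,214+v) for v,u in zip(*np.where(d>.33)) if 2<u<22 and v<14])
print(sub)
for u,v in [(283.75,222),(263.25,176.25)]:
    o,dd=ray(u,v); t=((cen-o)@n)/(dd@n); print((o+t*dd).round(4))
# blade points
B=P[156:186,250:285].reshape(-1,3); B=B[(B[:,2]>.066)&(B[:,2]<.118)&(B[:,0]<.575)&(B[:,1]<-.13)]
for zz in np.arange(.068,.118,.008):
    b=B[abs(B[:,2]-zz)<.004]
    if len(b): print('blade',zz.round(3),b[:,1].min().round(4),b[:,1].max().round(4),b[:,0].min().round(4),b[:,0].max().round(4))
# stand block top corners: points z~.06
S=P[100:175,220:320].reshape(-1,3); S=S[(abs(S[:,2]-.06)<.0025)]
h=cv2.minAreaRect((S[:,:2]*1000).astype(np.float32)); print('block top',h)
# rail
z=np.load('/tmp/w_hook.npz');c['T']=z['T'];P=cloud('wrist',z['d'],c)
A=P.reshape(-1,3);A=A[(A[:,2]>.285)&(A[:,2]<.312)&(abs(A[:,0]-.584)<.012)]
H=A[abs(A[:,1]-.112)<.012]; A=A[(abs(A[:,1]-.112)>.014)&(A[:,1]>.03)&(A[:,1]<.27)]
print('rail',len(A)); k=np.polyfit(A[:,1],A[:,0],1);print(k,A[:,2].max(), np.percentile(A[:,2],95),A[:,0].min(),A[:,0].max())
for n_ in ['top','scene']:
    zz=np.load('/tmp/%s0.npz'%n_);Pt=cloud(n_,zz['d']).reshape(-1,3)
    a=Pt[(Pt[:,2]>.290)&(Pt[:,2]<.312)&(abs(Pt[:,0]-.584)<.012)&(abs(Pt[:,1]-.112)>.014)&(Pt[:,1]>.03)&(Pt[:,1]<.27)]
    kk=np.polyfit(a[:,1],a[:,0],1); print(n_,kk,np.polyval(kk,.112),np.percentile(a[:,2],[5,95]))
# hook points
Hk=P[170:260,260:300].reshape(-1,3); Hk=Hk[(Hk[:,2]>.2)&(Hk[:,2]<.33)&(abs(Hk[:,1]-.112)<.03)&(Hk[:,0]<.61)&(Hk[:,0]>.54)]
for zz in np.arange(.216,.32,.008):
    b=Hk[abs(Hk[:,2]-zz)<.004]
    if len(b): print('hook',zz.round(3),len(b),b[:,:2].min(0).round(4),b[:,:2].max(0).round(4),np.median(b,0).round(4))
M=c['T']@c['tool_from_camera']
o,dd=ray(272.2,177.8);print('tip ray at z=.228',(o+dd*(.228-o[2])/dd[2]).round(4), P[178,272].round(4))
E
```

```text
plane 1472 [ 0.5665 -0.1383  0.163 ] [-0.977  0.204  0.063] 0.00095
plane 1409 [ 0.5665 -0.1383  0.1629] [-0.977  0.202  0.064] 0.00085
plane 1370 [ 0.5665 -0.1383  0.1629] [-0.977  0.202  0.064] 0.00081
plane 1347 [ 0.5665 -0.1383  0.1629] [-0.977  0.202  0.064] 0.00079
far px [(np.int64(282), np.int64(218)), (np.int64(283), np.int64(218)), (np.int64(284), np.int64(218)), (np.int64(285), np.int64(218)), (np.int64(286), np.int64(218)), (np.int64(287), np.int64(218)), (np.int64(288), np.int64(218)), (np.int64(280), np.int64(219)), (np.int64(281), np.int64(219)), (np.int64(282), np.int64(219)), (np.int64(283), np.int64(219)), (np.int64(284), np.int64(219)), (np.int64(285), np.int64(219)), (np.int64(286), np.int64(219)), (np.int64(287), np.int64(219)), (np.int64(288), np.int64(219)), (np.int64(279), np.int64(220)), (np.int64(280), np.int64(220)), (np.int64(281), np.int64(220)), (np.int64(282), np.int64(220)), (np.int64(283), np.int64(220)), (np.int64(284), np.int64(220)), (np.int64(285), np.int64(220)), (np.int64(286), np.int64(220)), (np.int64(287), np.int64(220)), (np.int64(288), np.i
[... 3935 characters left out ...]
.1152 0.2371]
hook 0.248 58 [0.5832 0.1067] [0.5997 0.119 ] [0.5928 0.1159 0.2481]
hook 0.256 58 [0.5693 0.107 ] [0.5871 0.119 ] [0.5773 0.1173 0.2569]
hook 0.264 72 [0.5691 0.1069] [0.5742 0.1193] [0.57   0.1143 0.2643]
hook 0.272 79 [0.5682 0.1067] [0.5738 0.1192] [0.5696 0.1144 0.272 ]
hook 0.28 80 [0.5681 0.1065] [0.5719 0.1192] [0.5693 0.1141 0.2802]
hook 0.288 89 [0.5675 0.1067] [0.5725 0.1191] [0.5688 0.1145 0.2884]
hook 0.296 149 [0.5673 0.0987] [0.5975 0.1374] [0.5692 0.1166 0.2978]
hook 0.304 482 [0.5674 0.0935] [0.5971 0.1376] [0.5787 0.1186 0.3044]
hook 0.312 208 [0.5729 0.1065] [0.5911 0.1191] [0.5816 0.1134 0.3095]
tip ray at z=.228 [0.5731 0.1131 0.228 ] [0.5714 0.1139 0.2307]
```

```bash
python3 - <<'E'
from h import *
q=down([1,-.003,0])
p=np.array(read_tool_pos()); movel(p+[-.03,0,.12],feed=.25)
move_ptp([.5825,.113,.37],q); print(read_clock(),read_force())
set_gripper(.07); movel([.5825,.113,.277],feed=.15); print(read_tool_pos(),read_force(),read_clock())
im,d,c=wcap('w_pre')
set_gripper(.02,45); print(read_width(),read_force(),read_clock())
wcap('w_grip')
E
```

```text
6.2917 [ 0.34063816 -0.52118115  0.83672836]
[0.58310444 0.11302621 0.27786691] [0.30279699 0.6885556  0.14085238] 7.5583
0.0291442899775518 [-1.22968798 -0.11978924  1.79185541] 8.3167
```

View pics/w_grip.png

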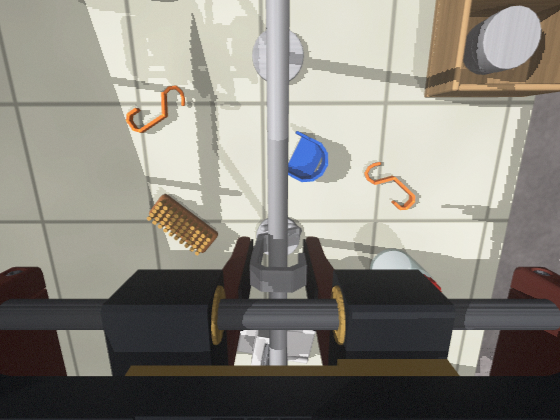

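```bash
python3 - <<'E'
from h import *
p=np.array(read_tool_pos()); print(p)
movel(p+[0,0,.034],feed=.1); print(read_tool_pos(),read_force())
movel(p+[-.06,0,.034],feed=.12); print(read_tool_pos(),read_force(),read_clock())
wcap('w_off'); im,d=capture('scene'); save('s_off',up(im,190,160,420,320,3))
P=cloud('scene',d); t=np.array(read_tool_pos())
A=P.reshape(-1,3); A=A[(A[:,2]>.22)&(A[:,2]<t[2]-.002)&(abs(A[:,1]-.113)<.02)&(abs(A[:,0]-t[0])<.04)]
for z in np.arange(.22,.32,.008):
    b=A[abs(A[:,2]-z)<.004]
    if len(b): print(z.round(3),len(b),(b.min(0)-t).round(4),(b.max(0)-t).round(4))
E
```

```text
[0.58254416 0.11298401 0.2770183 ]
[0.58248823 0.1130346  0.31098355] [-1.00762145 -0.03776668 -1.04367078]
[0.52285951 0.11312869 0.31105799] [-0.07022531  0.15678576 -0.70548136] 9.5083
0.26 7 [-0.0111 -0.002  -0.054 ] [ 0.0168  0.001  -0.0491]
0.268 2 [ 0.0175 -0.0012 -0.0463] [ 0.019   0.0008 -0.0459]
0.276 11 [ 0.0081 -0.0079 -0.0325] [ 0.017   0.0046 -0.031 ]
0.284 28 [-0.0013 -0.0072 -0.0309] [ 0.0155  0.005  -0.0233]
0.292 22 [-0.0137 -0.0078 -0.0226] [ 0.0025  0.0051 -0.0158]
0.3 3 [-0.0112  0.0038 -0.0148] [-0.0086  0.0047 -0.0094]
0.308 2 [-0.0102  0.0036 -0.0062] [-0.01    0.0039 -0.0037]
```

View pics/w_off.png

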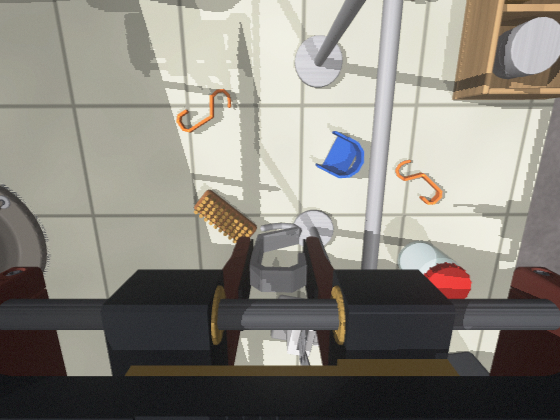

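View pics/s_off.png

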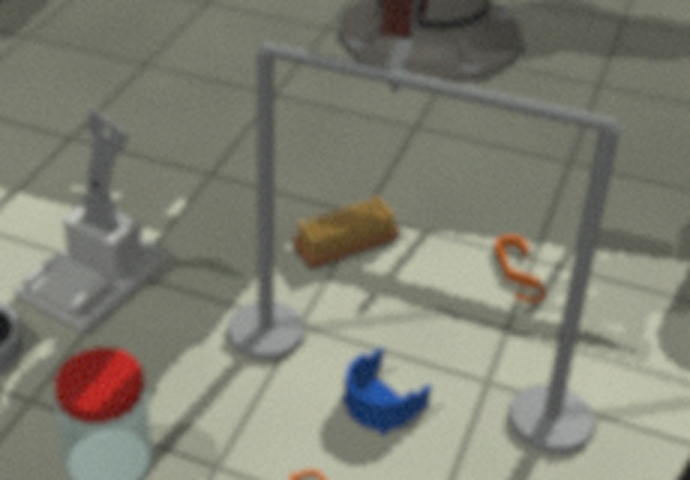

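```bash
cat >> h.py <<'E'
xh=np.array([-.979,.203,0]);xh/=np.linalg.norm(xh)
H=np.array([.5692,-.1347,.174])
DZ=-.018   # TCP z rel grip
def tcp_for(H,s,zc):  # hook point (s,zc) put at H
    return H-xh*s+[0,0,-zc+DZ]
E
python3 - <<'E'
from h import *
q=down(-xh)
movel([.52,-.07,.33],feed=.2)
a=tcp_for(H,.014+.025,-.067)
movel([a[0],a[1],.315],frame=q,feed=.2) 
movel(a,feed=.15); sleep(.2); print(read_tool_pos(),a,read_force(),read_clock())
wcap('w_beh'); 
for n in ['scene','top']:
    im,d=capture(n); np.savez('/tmp/%s_beh.npz'%n,im=im,d=d)
    b=(190,180,270,260,7) if n=='scene' else (290,150,370,230,7)
    save(n+'_beh',up(im,*b))
print(read_clock())
E
```

```text
[ 0.60797119 -0.14278926  0.22409888] [ 0.60738768 -0.14261839  0.223     ] [ 0.05120242  0.5234215  -0.3947012 ] 12.3667
12.5167
```

View pics/scene_beh.png

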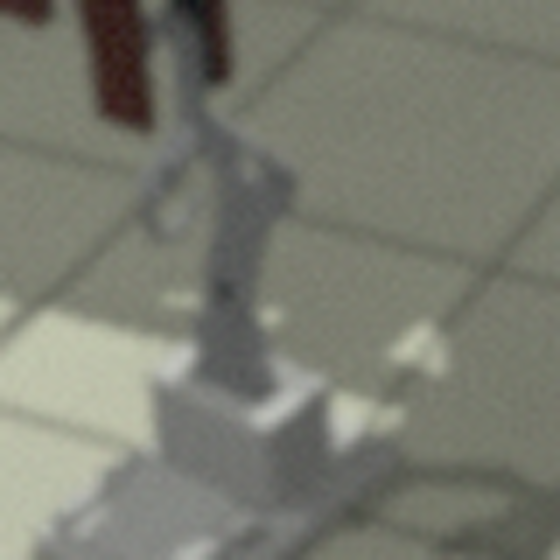

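View pics/w_beh.png

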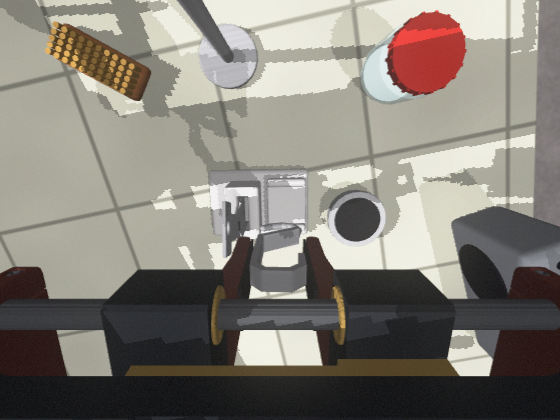

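View pics/top_beh.png

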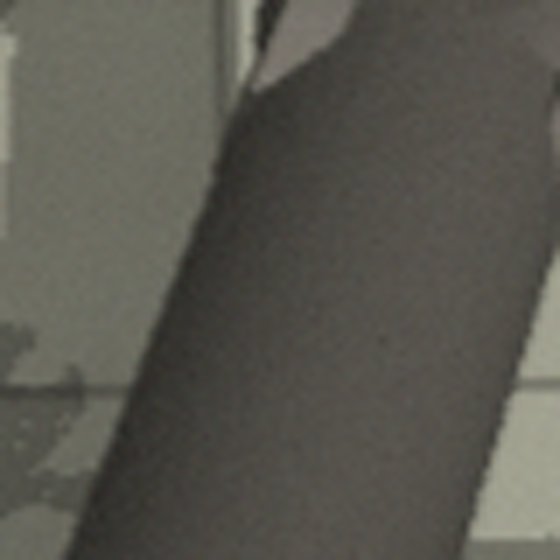

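```bash
python3 - <<'E'
from h import *
c=calibration('scene');f=210/np.tan(np.radians(c['fov_y'])/2)
def proj(p):
    q=c['world_to_cam']@np.append(p,1); return np.array([c['cx']+f*q[0]/-q[2],c['cy']-f*q[1]/-q[2]])
t=np.array(read_tool_pos());g=t-[0,0,DZ]
z=np.load('/tmp/scene_beh.npz');im=cv2.resize(z['im'][180:220,200:240],None,fx=14,fy=14,interpolation=cv2.INTER_CUBIC)
def draw(p,col):
    u,v=(proj(p)-[200,180]+.5)*14; cv2.circle(im,(int(u),int(v)),4,col,-1)
for s,zz in [(14,-67),(8,-71.5),(0,-74),(-9,-71.5),(-13,-63),(-11,-52),(13,-36)]: 
    p=g+xh*s/1000+[0,0,zz/1000]; draw(p,(255,0,0)); print(s,zz,proj(p).round(1))
print('H',proj(H)); draw(H,(0,255,0))
save('ov',im)
P=cloud('scene',z['d'])
A=P[196:215,205:225]
for r in range(196,216): print(r,[('%d,%d,%d'%tuple((P[r,u]*1000).round())) for u in range(208,222) if P[r,u][0]>.585 and P[r,u][2]>.12])
E
```

```text
14 -67 [219.1 206.9]
8 -71.5 [217.7 209.4]
0 -74 [215.7 211.6]
-9 -71.5 [213.2 212.5]
-13 -63 [211.7 210.6]
-11 -52 [211.8 206.7]
13 -36 [217.7 197.1]
H [225.65317583 202.50619887]
196 ['633,-142,231', '633,-139,232', '631,-138,231', '628,-136,230', '599,-145,210', '598,-143,210', '598,-140,211', '598,-137,211']
197 ['632,-143,227', '635,-138,231', '631,-137,229', '630,-136,228', '600,-145,207', '599,-143,207', '599,-140,208', '599,-136,209']
198 ['632,-140,225', '631,-138,225', '630,-136,225', '601,-148,204', '600,-145,205', '600,-142,205', '598,-140,204', '600,-136,207']
199 ['606,-148,204', '604,-146,203', '600,-145,202', '605,-139,206', '603,-137,206', '599,-137,203']
200 ['606,-148,201', '606,-145,202', '606,-141,203', '605,-139,203', '605,-136,204']
201 ['612,-147,202', '609,-146,201', '610,-143,202', '607,-141,201', '606,-139,200', '604,-138,199']
202 ['611,-151,198', '613,-147,200', '611,-145,199', '612,-141,200', '612,-138,201', '608,-138,199']
203 ['615,-148,198', '613,-147,196', '613,-144,197', '613,-141,199', '613,-138,199']
204 ['617,-150,195', '616,-148,195', '615,-146,195', '618,-141,198', '615,-140,197', '612,-139,195']
205 ['621,-151,194', '617,-151,192', '620,-146,195', '618,-144,195', '619,-140,196', '616,-139,195']
206 ['624,-149,194', '619,-150,191', '621,-146,193', '622,-142,194', '620,-140,194']
207 ['623,-147,191', '621,-145,190', '621,-143,190', '618,-142,189', '598,-144,176', '598,-141,176']
208 ['623,-148,187', '624,-144,189', '624,-141,190', '601,-142,175', '598,-141,173']
209 ['627,-145,188', '622,-146,184', '603,-144,173', '602,-141,173']
210 ['627,-146,184', '624,-145,183', '606,-145,171', '605,-143,171', '602,-142,169']
211 ['624,-148,179', '623,-146,179', '609,-147,169', '608,-144,170', '605,-143,168']
212 ['624,-148,176', '623,-146,176', '621,-145,175', '615,-146,170', '616,-142,172', '610,-143,168']
213 ['625,-145,174', '622,-144,172', '618,-144,170', '614,-143,167']
214 []
215 []
```

View pics/ov.png

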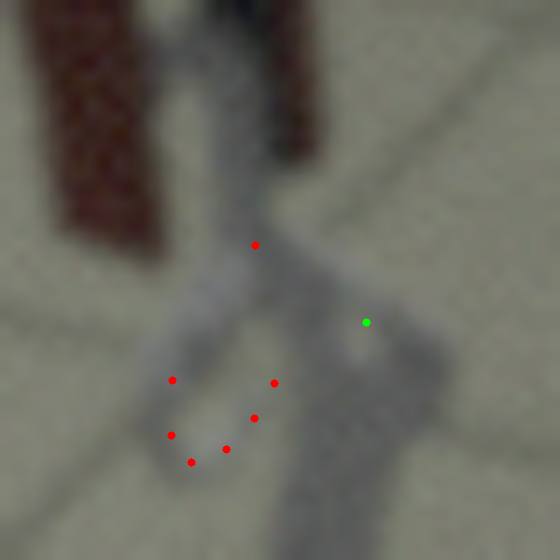

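```bash
sed -i 's/^H=.*/H=np.array([.5692,-.1350,.1725])/' h.py; cat >> h.py <<'E'
def F(n=12,dt=0.01):
    a=[]
    for _ in range(n): a.append(read_force()); sleep(dt)
    a=np.array(a); return a.mean(0)
ZC=lambda s: np.interp(s,[-.009,0,.008,.014,1],[-.0715,-.074,-.0715,-.067,-.067])
E
python3 - <<'E'
from h import *
a=np.array([read_force() for _ in range(8)]);print('same-instant std',a.std(0)); 
f0=F(); print(f0,F(),read_clock())
np.save('/tmp/f0.npy',f0)
T0=tcp_for(H,.014+.025,-.067); off=np.array(read_tool_pos())-T0; print('dev',off.round(4))
s=.019
for s in (.022,.019,.0165,.014,.0125,.011):
    p=tcp_for(H,s,ZC(s)); movel(p,feed=.04); fd=F()-f0; print(s,read_tool_pos()-p,fd.round(2),'along x_h',round(float(fd@xh),2))
    if np.linalg.norm(fd)>1.6: break
print(read_clock())
wcap('w_in'); im,d=capture('scene'); save('s_in',up(im,195,175,250,215,14)); np.savez('/tmp/scene_in.npz',im=im,d=d)
E
```

```text
same-instant std [0.00000000e+00 2.77555756e-17 2.22044605e-16]
[-0.22489653  0.05524055 -0.80279131] [ 0.10965788  0.06327962 -0.73933707] 12.7167
dev [0.     0.0003 0.0016]
0.022 [2.24963947e-04 3.66299968e-05 1.16418549e-04] [0.32 0.27 0.13] along x_h -0.26
0.019 [ 2.74805288e-05 -5.00182085e-06  1.30917678e-06] [ 0.27 -0.08  0.19] along x_h -0.28
0.0165 [ 5.17491849e-06 -4.62619495e-06  2.68318295e-05] [ 0.37 -0.16  0.19] along x_h -0.4
0.014 [1.75927606e-05 2.83782480e-05 3.65468631e-05] [ 0.14 -0.29  0.06] along x_h -0.19
0.0125 [1.88878084e-05 3.70908162e-05 3.41739407e-05] [ 0.24 -0.09  0.35] along x_h -0.25
0.011 [3.10539111e-06 3.00991138e-05 1.75901614e-05] [ 0.33 -0.25  0.07] along x_h -0.37
15.1417
```

View pics/s_in.png

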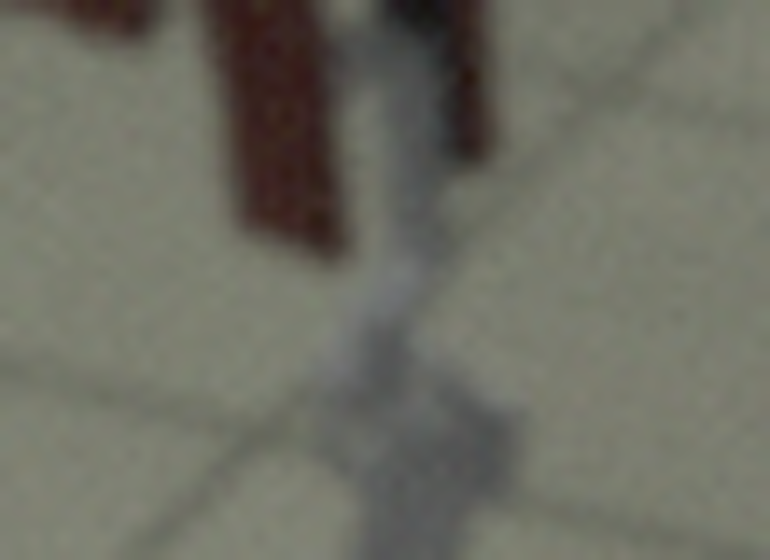

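View pics/w_in.png

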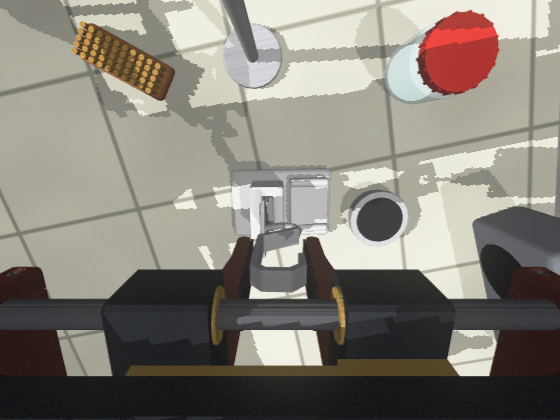

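```bash
python3 - <<'E'
from h import *
f0=np.load('/tmp/f0.npy')
for s in (.009,.007,.005,.003,.001):
    p=tcp_for(H,s,ZC(s)); movel(p,feed=.04); fd=F(8)-f0; print(s,fd.round(2),'along',round(float(fd@xh),2))
    if np.linalg.norm(fd)>1.8: break
print(read_clock())
wcap('w_in2'); im,d=capture('scene'); save('s_in2',up(im,195,175,250,215,14)); np.savez('/tmp/scene_in.npz',im=im,d=d)
E
```

```text
0.009 [0.19 0.1  0.12] along -0.17
0.007 [ 0.29 -0.18 -0.02] along -0.32
0.005 [ 0.27 -0.23  0.23] along -0.31
0.003 [0.19 0.04 0.17] along -0.17
0.001 [0.28 0.1  0.21] along -0.25
16.825
```

View pics/s_in2.png

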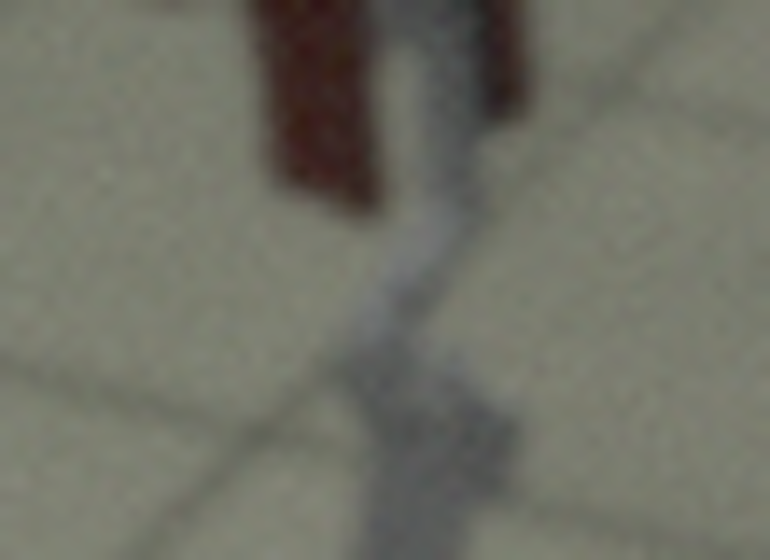

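```bash
python3 - <<'E'
from h import *
f0=np.load('/tmp/f0.npy'); p=np.array(read_tool_pos())
for k in range(1,15):
    movel(p+[0,0,.001*k],feed=.03); fd=F(6)-f0; print(k,fd.round(2))
    if fd[2]<-2.2 or np.linalg.norm(fd[:2])>2.5: break
print(read_clock())
im,d=capture('scene'); save('s_in3',up(im,195,165,250,215,14)); wcap('w_in3')
E
```

```text
1 [ 0.4   0.12 -0.06]
2 [ 0.08 -0.11  0.11]
3 [ 0.03 -0.16 -0.18]
4 [ 0.61 -0.75 -3.84]
18.125
```

View pics/s_in3.png

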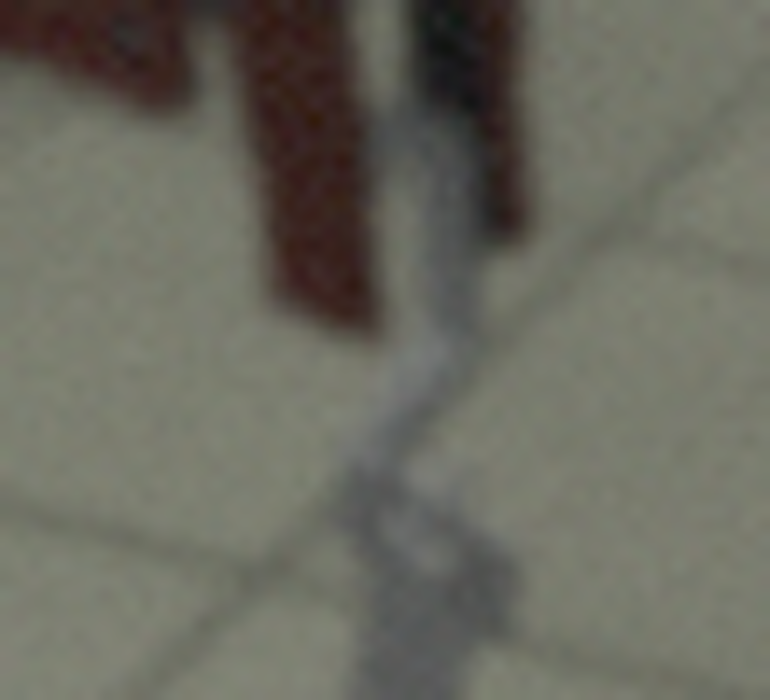

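```bash
python3 - <<'E'
from h import *
f0=np.load('/tmp/f0.npy'); p=np.array(read_tool_pos())
for k in range(1,11):
    movel(p+[0,0,.0012*k],feed=.02); fd=F(4)-f0; print(k,fd.round(2))
    if np.linalg.norm(fd)>7: print('STOP');break
print(read_clock())
im,d=capture('scene'); save('s_up1',up(im,185,155,255,235,8)); wcap('w_up1')
E
```

```text
1 [ 0.66 -1.51 -7.33]
STOP
18.5083
```

View pics/s_up1.png

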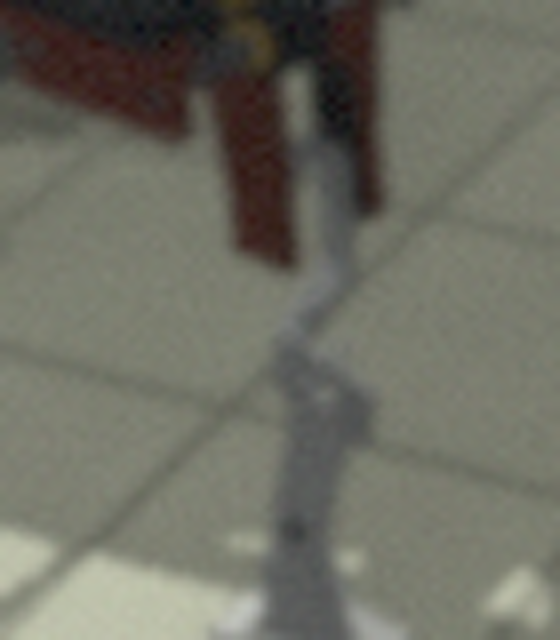

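```bash
python3 - <<'E'
from h import *
f0=np.load('/tmp/f0.npy'); p=np.array(read_tool_pos()); yv=np.array([-.203,-.979,0])
print((F(8)-f0).round(2))
y=0;z=0
for k in range(1,25):
    fd=F(4,.008)-f0
    if fd@yv>.5: y+=.0007
    elif fd@yv<-.5: y-=.0007
    if fd[2]>-8.2: z+=.0004
    movel(p+yv*y+[0,0,z],feed=.02); fd=F(4,.008)-f0; print(k,round(y*1e3,1),round(z*1e3,1),fd.round(2))
    if np.linalg.norm(fd)>8.8: print('STOP');break
print(read_clock())
im,d=capture('scene'); save('s_up2',up(im,185,155,255,235,8))
E
```

```text
[ 0.92 -1.09 -7.24]
1 0.7 0.4 [ 0.88 -1.01 -8.1 ]
2 1.4 0.8 [ 0.79 -0.42 -7.92]
3 1.4 1.2 [ 0.75 -0.76 -7.39]
4 2.1 1.6 [ 0.79 -0.75 -8.63]
5 2.8 2.0 [  0.76  -0.12 -10.03]
STOP
20.2583
```

View pics/s_up2.png

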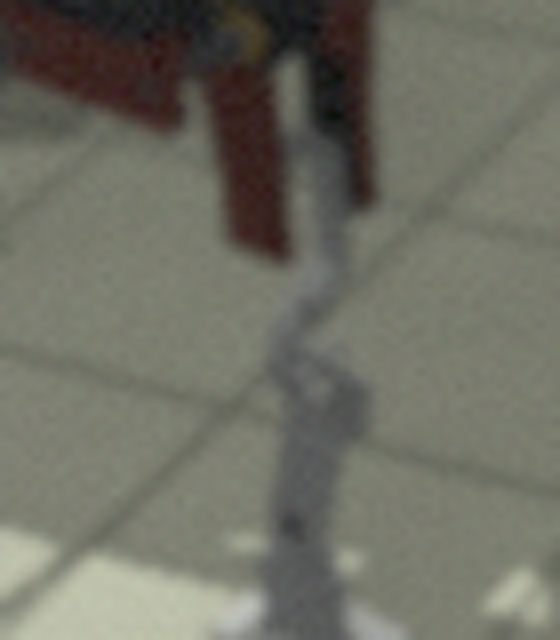

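```bash
cat > draw.py <<'E'
from h import *
import sys
f0=np.load('/tmp/f0.npy'); p=np.array(read_tool_pos()); yv=np.array([.203,.979,0])
d=np.zeros(3); d[2]=-.0012
movel(p+d,feed=.03)
zs=0; 
for k in range(1,int(sys.argv[1])):
    fd=F(4,.006)-f0; fx=fd@xh; fy=fd@yv; fz=fd[2]
    ey=fy-.16*fz; 
    d+=xh*np.clip(fx*.001,-.0008,.0008) if abs(fx)>.3 else 0
    d+=yv*np.clip(ey*.0015,-.001,.001) if abs(ey)>.25 else 0
    bal=abs(ey)<.6 and abs(fx)<.6
    if fz>-5.0: d[2]+=.0006
    elif fz>-6.5 or (bal and fz>-7.8): d[2]+=.0003
    elif fz<-8.3: d[2]-=.0004
    print(k,(d*1e3).round(1),'f',round(fx,2),round(fy,2),round(fz,2))
    movel(p+d,feed=.02)
print(read_clock(),read_tool_pos())
im,_=capture('scene'); save('s_up'+sys.argv[2],up(im,185,155,255,235,8))
E
python3 draw.py 22 3
```

```text
1 [ 0.2  0.8 -0.6] f -0.24 0.06 -3.03
2 [0.8 0.  0. ] f -0.79 -1.13 -4.38
3 [1. 1. 0.] f -0.07 -0.27 -6.63
4 [1.  1.  0.3] f -0.15 -0.87 -6.95
5 [1.1 1.4 0.6] f 0.24 -0.81 -6.89
6 [1.2 2.1 0.9] f -0.23 -0.58 -6.64
7 [1.3 2.6 1.2] f -0.01 -0.82 -7.04
8 [1.3 2.6 1.5] f 0.11 -0.98 -6.58
9 [1.5 3.2 1.8] f 0.13 -0.66 -6.69
10 [1.  3.3 2.1] f 0.43 -0.9 -6.31
11 [1.2 4.1 2.4] f -0.25 -0.55 -6.97
12 [1.5 4.  2.7] f -0.33 -1.26 -6.81
13 [1.5 4.  3. ] f 0.08 -1.12 -6.95
14 [1.8 3.1 3.3] f -0.45 -1.62 -6.76
15 [1.8 3.1 3.6] f 0.11 -1.15 -6.17
16 [2.  3.9 3.9] f 0.15 -0.54 -6.65
17 [2.  3.9 4.2] f -0.08 -0.96 -6.81
18 [2.  3.9 4.5] f -0.14 -1.1 -6.82
19 [1.6 4.  4.8] f 0.39 -1.03 -6.9
20 [1.6 4.  5.1] f 0.21 -1.24 -7.27
21 [1.6 4.  5.4] f -0.22 -0.89 -6.94
26.5083 [ 0.57066824 -0.13387833  0.24005069]
```

View pics/s_up3.png

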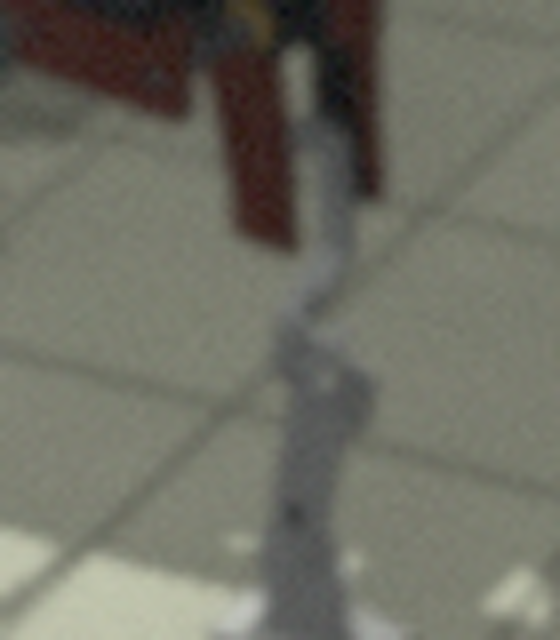

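```bash
cat > draw2.py <<'E'
from h import *
f0=np.load('/tmp/f0.npy'); p=np.array(read_tool_pos()); yv=np.array([.203,.979,0])
d=np.zeros(3)
for k in range(1,26):
    fd=F(3,.005)-f0; fx=fd@xh; fy=fd@yv; fz=fd[2]
    tgt=.16*fz if fz<-3.5 else 0; ey=fy-tgt
    if abs(fx)>.35: d+=xh*np.clip(fx*.001,-.001,.001)
    if abs(ey)>.3: d+=yv*np.clip(ey*.0012,-.001,.001)
    st=.002 if fz>-7.3 else (.0008 if fz>-8.2 else -.0005)
    d[2]+=st
    print(k,(d*1e3).round(1),'f',round(fx,2),round(fy,2),round(fz,2))
    if d[2]>.044 or (fz>-2.6 and k>8): break
    movel(p+d,feed=.03)
print(read_clock(),read_tool_pos())
im,_=capture('scene'); save('s_up4',up(im,185,145,255,235,7)); wcap('w_up4')
E
python3 draw2.py
```

```text
1 [-0.9 -0.4  2. ] f 0.84 -1.49 -6.45
2 [-0.1 -0.5  4. ] f -0.83 -1.09 -6.42
3 [-0.  -0.2  6. ] f -0.31 -0.46 -4.82
4 [-0.1 -0.7  8. ] f 0.04 -1.25 -5.12
5 [-0.1 -0.7 10. ] f 0.3 -0.77 -5.79
6 [-0.6 -0.6 12. ] f 0.43 -0.89 -5.51
7 [-0.4  0.2 14. ] f -0.14 -0.23 -5.4
8 [-0.4  0.2 16. ] f -0.2 0.0 -1.64
9 [-0.5 -0.2 18. ] f -0.22 -0.33 -1.04
28.7833 [ 0.57045907 -0.13371872  0.25632305]
```

View pics/s_up4.png

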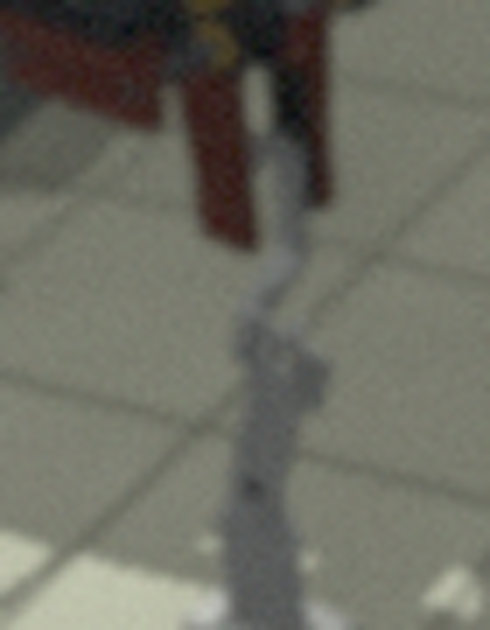

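```bash
python3 - <<'E'
from h import *
f0=np.load('/tmp/f0.npy'); p=np.array(read_tool_pos())
for k in range(1,4):
    movel(p+[0,0,.01*k],feed=.05); print((F(3)-f0).round(2))
movel(p+[0,0,.064],feed=.06); print((F(8)-f0).round(2),read_clock(),read_tool_pos())
im,_=capture('scene'); save('s_up5',up(im,185,125,265,235,6)); wcap('w_up5')
E
```

```text
[ 0.56  0.17 -1.45]
[ 0.67  0.14 -0.52]
[ 0.26  0.13 -1.88]
[ 0.58 -0.03 -1.6 ] 30.7917 [ 0.57006738 -0.13358721  0.31973787]
```

View pics/s_up5.png

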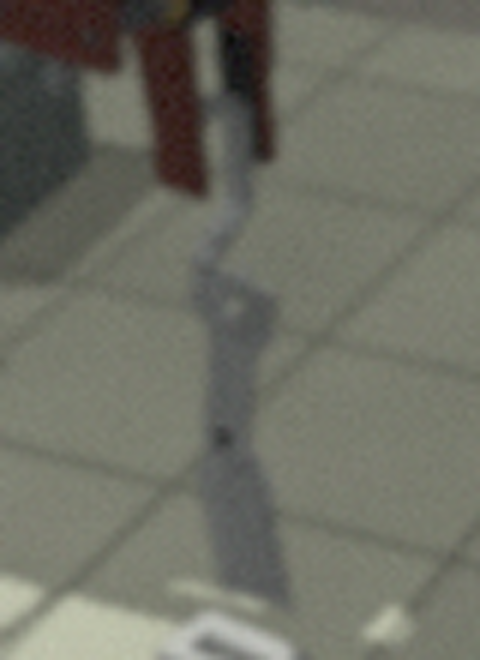

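View pics/w_up5.png

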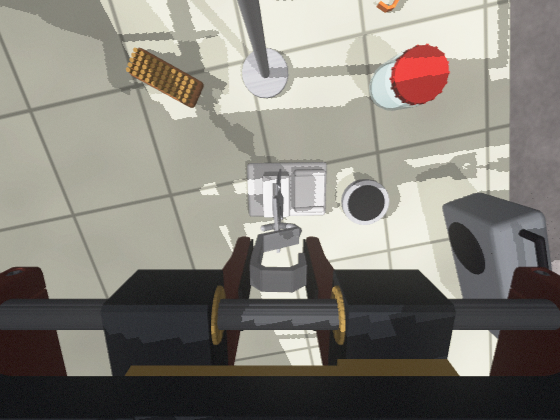

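```bash
python3 - <<'E'
from h import *
f0=np.load('/tmp/f0.npy'); q=down([1,-.003,0])
movel([.505,-.11,.318],feed=.12)
movel([.505,.05,.318],frame=q,feed=.13)
movel([.5225,.113,.311],feed=.1)
print(read_clock(),(F(5)-f0).round(2),read_tool_pos()); sleep(.4)
wcap('w_r1'); im,_=capture('scene'); save('s_r1',up(im,190,130,420,320,3))
E
```

```text
33.8167 [ 0.18  0.56 -1.69] [0.52253292 0.11226938 0.3110643 ]
```

View pics/w_r1.png

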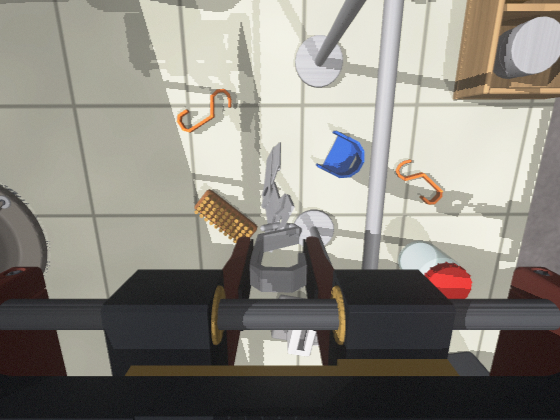

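View pics/s_r1.png

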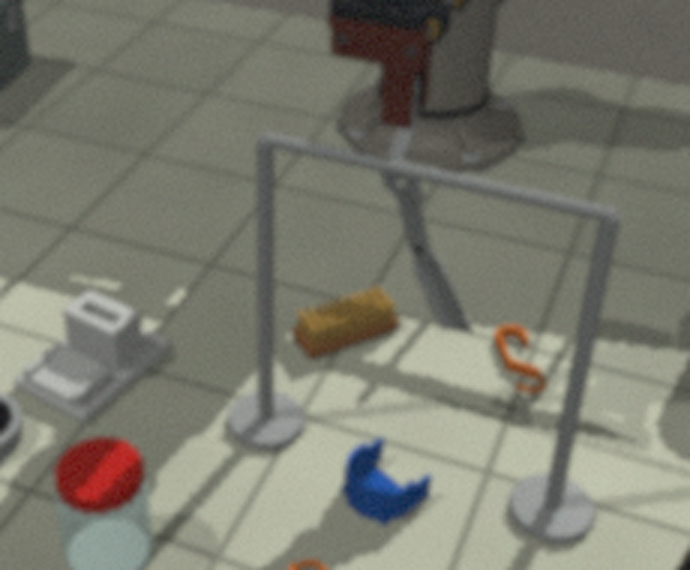

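```bash
python3 - <<'E'
from h import *
f0=np.load('/tmp/f0.npy')
sleep(1.5)
p=np.array([.5225,.113,.311]); movel([.5825,.113,.311],feed=.06); print(read_clock(),(F(5)-f0).round(2),read_tool_pos())
im,_=capture('scene'); save('s_r2',up(im,190,130,420,320,3)); wcap('w_r2')
E
```

```text
37.0083 [ 0.26  0.11 -1.38] [0.5821527  0.11312883 0.31101868]
```

View pics/w_r2.png

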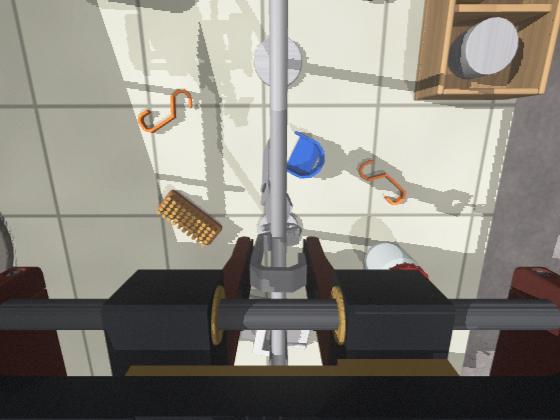

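View pics/s_r2.png

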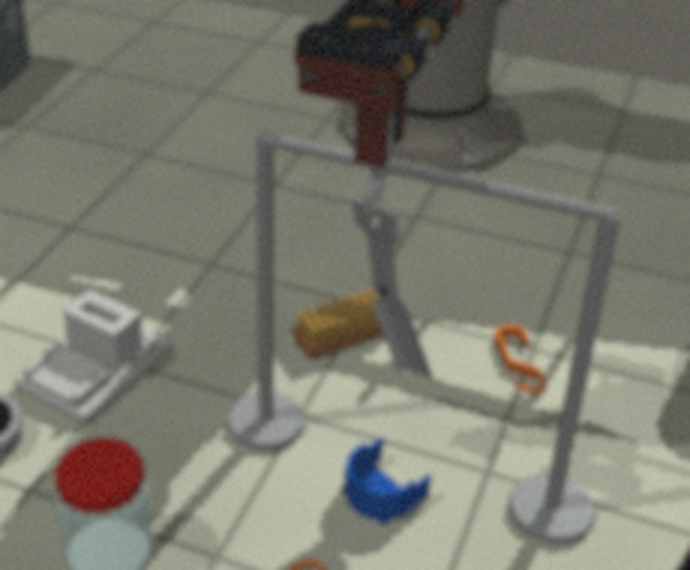

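```bash
python3 - <<'E'
from h import *
f0=np.load('/tmp/f0.npy'); sleep(.5)
movel([.5825,.113,.281],feed=.05); print((F(4)-f0).round(2))
for z in (.280,.279,.278,.2773,.2766,.276):
    movel([.5825,.113,z],feed=.02); fd=F(5)-f0; print(z,fd.round(2))
    if fd[2]>.6: break
print(read_clock())
wcap('w_r3');im,_=capture('scene'); save('s_r3',up(im,190,130,420,320,3))
E
```

```text
[ 0.08  0.17 -1.13]
0.28 [ 0.25 -0.19 -1.77]
0.279 [ 0.35  0.28 -1.3 ]
0.278 [-0.18  0.16 -1.54]
0.2773 [ 0.16 -0.29 -1.04]
0.2766 [-0.35 -0.39  1.73]
39.8917
```

View pics/s_r3.png

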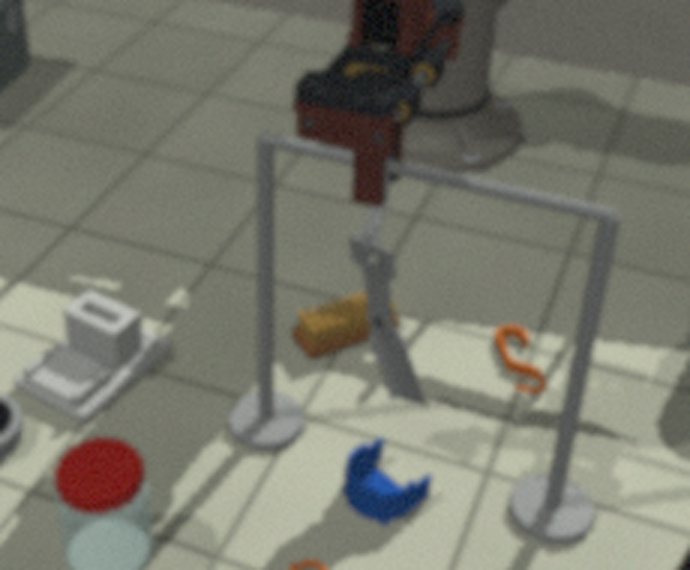

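```bash
python3 - <<'E'
from h import *
sleep(1.0)
set_gripper(.036); set_gripper(.07); sleep(.3); print(read_clock(),read_width())
movel([.5825,.113,.39],feed=.12); print(read_clock(),read_force())
wcap('w_f1')
for i in range(3):
    im,d=capture('scene'); save('s_f%d'%i,up(im,230,150,400,280,4)); 
    P=cloud('scene',d).reshape(-1,3); A=P[(P[:,2]>.04)&(P[:,2]<.29)&(abs(P[:,0]-.58)<.05)&(P[:,1]>.06)&(P[:,1]<.25)]
    lo=A[A[:,2]<np.sort(A[:,2])[min(12,len(A)-1)]]; print(read_clock(),lo.mean(0).round(3), A[:,2].min().round(3)); sleep(.45)
E
```

```text
42.35 0.06990733446994042
43.4417 [ 0.15681561  0.31360591 -0.45900356]
43.5417 [0.595 0.125 0.064] 0.06
44.0417 [0.581 0.1   0.063] 0.06
44.5417 [0.588 0.109 0.062] 0.059
```

View pics/s_f2.png

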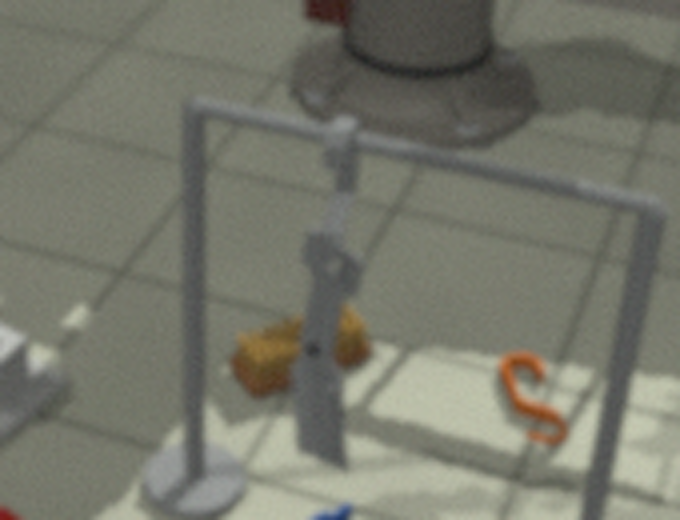

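View pics/w_f1.png

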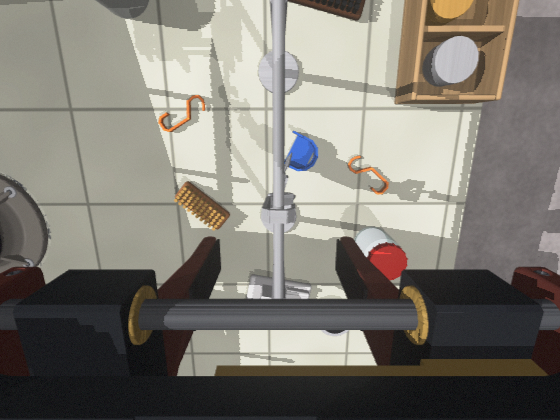

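```bash
python3 - <<'E'
from h import *
movel([.52,.113,.42],feed=.15)
for i in range(10):
    sleep(.9)
    im,d=capture('scene'); 
    P=cloud('scene',d).reshape(-1,3); A=P[(P[:,2]>.04)&(P[:,2]<.29)&(abs(P[:,0]-.58)<.05)&(P[:,1]>.06)&(P[:,1]<.25)]
    lo=A[A[:,2]<.075]; print(round(read_clock(),2),lo.mean(0).round(4), A[:,2].min().round(3))
    if i: print(np.abs(im[170:280,290:340].astype(int)-last).mean().round(2))
    last=im[170:280,290:340].astype(int)
save('s_g',up(im,230,150,400,280,4)); save('s_full',im)
E
```

```text
46.55 [0.5856 0.1196 0.0682] 0.058
47.5 [0.5877 0.1136 0.0683] 0.059
3.73
48.45 [0.5872 0.1143 0.0681] 0.059
2.43
49.4 [0.5874 0.1145 0.0682] 0.06
2.2
50.35 [0.5875 0.1141 0.0677] 0.059
2.14
51.3 [0.5869 0.1134 0.068 ] 0.058
2.15
52.25 [0.5871 0.1132 0.0681] 0.058
2.19
53.2 [0.5876 0.1142 0.0684] 0.059
2.13
54.15 [0.5874 0.1144 0.0681] 0.057
2.16
55.1 [0.5875 0.1143 0.0683] 0.06
2.18
```

View pics/s_g.png

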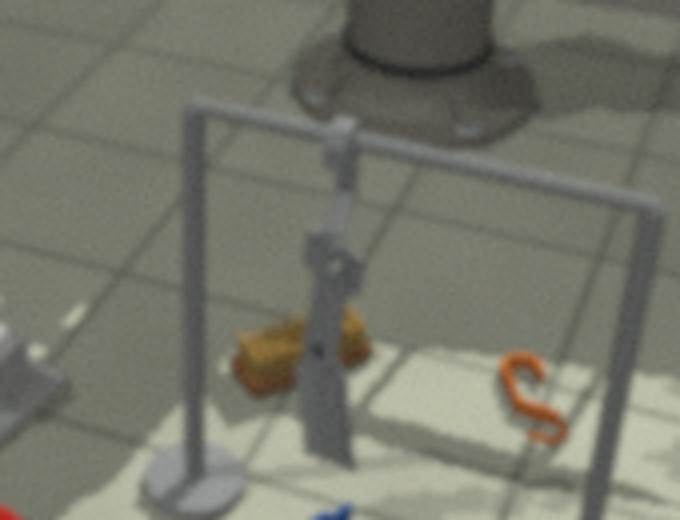

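View pics/s_full.png

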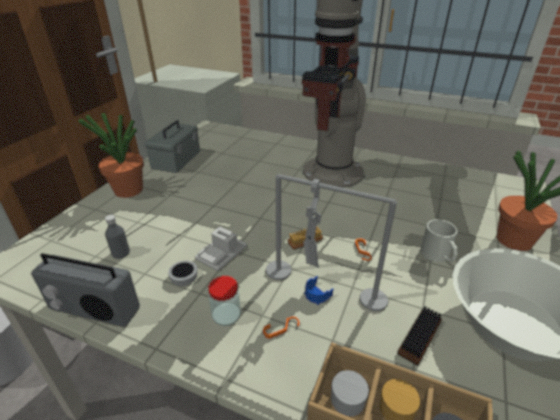

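The shoehorn hangs still from the hook on the rail, its toe about 58 mm above the sill. The arm is clear of everything and the bystanders are where they were, so I am handing in.

```bash
python3 - <<'E'
from h import *
print(read_clock(),read_tool_pos(),read_force()); print(close_job())
E
```

```text
55.1 [0.52000289 0.11300241 0.41999112] [ 0.36765977  0.06875025 -0.33458716]
the job is handed in; nothing more can be done
None
```

The hook and shoehorn now hang together on the rail, and I handed the job in at 55.1 s. One check is doubtful: the pull on the handle briefly touched the 10 N limit.

- **What I did:** I took the hook off the rail and fed its tip through the hole from behind. There was no contact force above the sensor drift of about 0.4 N. I then drew the shoehorn out on the hook, hung both at the hook's old place on the rail, and backed the gripper away.
- **Last checks:** The toe moved less than about 1 mm between pictures over the last 7 s, and its lowest point is about 58 mm above the sill. The stand is empty. By eye, nothing else has moved in the last scene picture, and the orange look-alike hooks were left alone.
- **Force limit:** Early in the draw I eased the hook sideways and the blade jammed. One averaged reading came to 10.0 N between hook and shoehorn, give or take about 0.3 N, so I cannot rule out that it went slightly over. I backed off at once and rebalanced the pull. The rest of the draw stayed at about 5–7 N, up to about 7.3 N.

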